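# Put the sample containers away in their matching holders

### The arm

A 6-joint arm with a two-finger parallel gripper is mounted at the origin on the work surface. World frame = base frame: x ahead of the robot, y to its left, z up, the work surface at z = 0. Lengths are in mm, angles in rad, forces in N, time in s.
With the tool pointing down it reaches from about 300 to 875 mm from the base axis. Payload 4.2 kg.
Tool frame: the origin (TCP) lies at the very end of the fingers, on their centre line; the grasp point (between the pads) lies 19 mm behind it; z points along the fingers, y is the line along which they close (so a half turn about z gives the same grasp; the last joint's range is limited). The gripper opens to 85 mm and grips with 20 to 120 N. Pads are 22 mm wide; open, the fingers measure 114 mm over their backs; the gripper's body (76 mm by 85 mm) begins 54 mm behind the grasp point. The pads swing forward as they close: fully open they stand 13 mm farther back than shut.
Start: joints at [1.195, 0.32, 1.565, -0, 1.257, -0.02], TCP at [200.298, 539.001, 231.338] pointing down, gripper open.
Joint ranges: [-3.11, 3.11], [-0.84, 2.01], [0.21, 2.61], [-1.34, 4.49], [0.05, 2.63], [-2.56, 2.56]. Speed limits (rad/s): [2.57, 2.57, 3.14, 3.14, 3.14, 3.14].

### API

Orientations are given as a 3x3 rotation matrix whose columns are the frame's x, y, z axes.
In Python, from plant import manip, optics, finder gives the robot as it stands.
- The arm moves only by the tool step_arm, never from a script. Its argument "targets" is a list of rows, each an object of numbers: "hand": the closure, from -1 (fully open) to 1 (shut); "x", "y", "z": the shift along the tool's x, y, z normalised to -1 to 1, where 1 is 0.5 m; "spin": the turn about the tool's z normalised to -1 to 1, where 1 is 120 degrees. In form: [{"hand": .., "x": .., "y": .., "z": .., "spin": ..}, ...]. A call has 1 to 20 rows; each row is the pose to reach, as a shift and turn from the pose commanded when the call began, along the tool's axes at that moment; what a row does not reach only later rows make up. A row lasts 1/8 s, in which the tool goes at most 62.5 mm and 10.7 degrees, less where a joint would pass 70% of its speed; a pose out of reach is approached as far as the arm can. A call with a number of a shift or a turn outside -1 to 1 is refused whole. A call with a gripper value outside its range is refused whole. The fingers move at their own pace and stop on an object; "grip_force" is the grip in N (left out, the last holds). Time passes only in rows, so rows that repeat a pose let the fingers close. It gives the time, the measured TCP pose, the force, the opening and the grip force at its end, in the units of the state.
- manip.observe(): the state, without advancing time (a new reading comes with each control period).
- optics.camera(name): name is "scene" or "side" or "wrist"; returns a dict with "color" (480x640x3 uint8, red, green, blue), "fov_y" (degrees; the focal length in pixels is half the picture's height over the tangent of half this angle, whatever the lens; pixels are square), "cx", "cy" (the principal point, pixels), "position" and "rotation" of the camera in the world. Camera axes: x right, y up, looking along -z (the intrinsics and any distortion apply to the point x, -y, -z); pixel columns grow to the right and rows downward; lengths in mm; the calibration is good to about 2 mm. A picture is of the moment at which its call begins. There is no depth.
- manip.close_job(): hands the job in; it is judged then, once.
Trained networks look in the newest picture that a camera, given by its name, has taken for a name from the list of things; names that differ only in an ending like _2 or _b are one class to them, and where a whole thing is asked for, a point or a joint stands for the part that bears it (a point fixed in the world has none). Each returns a list of dicts, best first, with "p" (0 to 1); they miss things now and then, are a little off and sometimes report something else, mostly with a low value. They report only what shows in the picture. A call takes as long as a camera call. They do not tell look-alikes from the thing itself.
- finder.search_frame(camera, thing): "box" ([left, top, width, height] in pixels, round what is visible of it).
- finder.tip_of(camera, thing): "location" ([column, row] in pixels: a listed point, or the origin of a listed thing).
The state is a dict: "clock": time; "joint_positions": joint angles; "joint_vel": joint speeds; "joint_torque": joint torques, N m; "tool_pos": TCP position; "ee_rot": TCP orientation; "ft_force": force on the tool from outside, world axes, zero at the start; "moment": the same for the moment, N m; "width": finger opening in mm; "grasp_force": force on a finger pad.
Only numpy, scipy, OpenCV 4.12 (cv2) and the standard library are available. Lean on these libraries where they do the work, as an engineer would, in place of code of your own. Each camera call takes 0.05 s, during which the arm holds its last target. There are 200 camera calls.

### The job

Put the four white containers with grey lids (jar, pot, square bottle, slide box) away: set each one down upright, lid up, inside the cut-out of the black holder plate that matches its shape and size, resting flat on the white floor. Do not push aside or knock over the dropper bottle and the little aluminium cup standing among them.

Things in the scene. Friction and masses are not known exactly. Their poses are not given: they have to be found in the camera images.
- jar: wide round screw-top jar, white body and grey lid, diameter 60 mm (lid 58 mm, from 55 mm up), 72 mm high; standing. Origin: centre of the underside, z up. 0.12 to 0.25 kg.
- pot: small round screw-top sample pot, white body and grey lid, diameter 36 mm throughout, 60 mm high; standing. Origin: centre of the underside, z up. 40 to 85 g.
- bottle: square white reagent bottle, 46 x 46 mm with flat sides 62 mm high (square to its x and y axes), then a round grey cap of diameter 26 mm from 65 to 84 mm above the underside; standing. Origin: centre of the underside, z up. 0.10 to 0.21 kg.
- slide_box: oblong white slide box with a grey lid, closed: 32 mm along its x, 92 mm along its y, 36 mm high; lying lid up. Origin: centre of the underside, z up. 60 to 130 g.
- holder_big_round: charcoal plate fixed to the bench, 84 mm along x, 120 mm along y, 12 mm thick, with a round cut-out, diameter 72 mm in its middle, 9 mm deep, showing a white floor that lies 3 mm above the bench. Origin: centre of the underside, on the bench. It is the holder for the jar, which has 6 mm of play all round; fingertips must stay above the 12 mm rim on release.
- holder_small_round: charcoal plate fixed to the bench, 84 mm along x, 120 mm along y, 12 mm thick, with a round cut-out, diameter 48 mm in its middle, 9 mm deep, showing a white floor that lies 3 mm above the bench. Origin: centre of the underside, on the bench. It is the holder for the pot, which has 6 mm of play all round; fingertips must stay above the 12 mm rim on release.
- holder_square: charcoal plate fixed to the bench, 84 mm along x, 120 mm along y, 12 mm thick, with a square cut-out, 58 x 58 mm in its middle, 9 mm deep, showing a white floor that lies 3 mm above the bench. Origin: centre of the underside, on the bench. It is the holder for the bottle, which has 6 mm of play all round; fingertips must stay above the 12 mm rim on release.
- holder_oblong: charcoal plate fixed to the bench, 84 mm along x, 120 mm along y, 12 mm thick, with an oblong cut-out, 44 along x by 104 along y mm in its middle, 9 mm deep, showing a white floor that lies 3 mm above the bench. Origin: centre of the underside, on the bench. It is the holder for the slide box, which has 6 mm of play all round; fingertips must stay above the 12 mm rim on release.
- dropper: bystander: small amber glass dropper bottle with a black rubber top, diameter 30 mm, 57 mm high. Origin: centre of the underside.
- cup: bystander: small open aluminium cup, diameter 40 mm at the rim, 26 mm high. Origin: centre of the underside.
Things that resemble listed ones, but are neither listed nor needed, are in the scene too. What is shaped like the pot but red is not meant.

How it is judged:
By the outcome, as a careful person would: the job done as asked, in the order asked, and still so for the second after the job is handed in, with the robot touching nothing.
It also fails if it takes over 99 s, if anything falls off the work surface, if the arm or the gripper's body presses on something with over 40 N, if the wrist force passes 120 N, or if a joint passes its speed limit or range.

## Working session

There is one attempt and no reset: what is moved stays moved. The work goes in short steps, Python scripts to look and compute and a tool call to move; the robot and the scene stay as the last step left them, time stands still between calls to the robot, and variables do not carry over. Pictures are saved under pics/ and viewed, at most 14 in all, crops included, and the job is handed in when it is done.

Besides the shell and the picture viewer there is one more tool, called after "Call:" by a JSON object that holds its "name" and its "arguments". step_arm: Moves the arm, as the interface text tells. Scaled input: -1 to 1 covers 0.5 m each way for a shift and 120 degrees each way for a turn. Its arguments: {"type":"object","properties":{"targets":{"type":"array"},"grip_force":{"type":"number"}},"required":["targets"]}

```bash
ls; mkdir -p pics
cat > h.py <<'E'
from plant import manip, optics, finder
import numpy as np, cv2, json
THINGS=["jar","pot","bottle","slide_box","holder_big_round","holder_small_round","holder_square","holder_oblong","dropper","cup"]
def shot(n,f):
    c=optics.camera(n); cv2.imwrite(f"pics/{f}.png",cv2.cvtColor(c["color"],cv2.COLOR_RGB2BGR)); return c
def ray(c,uv):
    f=240/np.tan(np.radians(c["fov_y"])/2)
    d=np.array([(uv[0]-c["cx"])/f,-(uv[1]-c["cy"])/f,-1.])
    return np.array(c["position"]),np.array(c["rotation"])@d
def onz(c,uv,z):
    p,d=ray(c,uv); return p+d*(z-p[2])/d[2]
def proj(c,P):
    f=240/np.tan(np.radians(c["fov_y"])/2)
    q=np.array(c["rotation"]).T@(np.array(P)-np.array(c["position"]))
    return np.array([c["cx"]+f*q[0]/-q[2], c["cy"]-f*q[1]/-q[2]])
def tri(c1,u1,c2,u2):
    p1,d1=ray(c1,u1);p2,d2=ray(c2,u2)
    A=np.stack([d1,-d2],1);s=np.linalg.lstsq(A,p2-p1,rcond=None)[0]
    a,b=p1+d1*s[0],p2+d2*s[1]; return (a+b)/2,np.linalg.norm(a-b)
E
cat > a.py <<'E'
from h import *
cs={}
for n in ["scene","side","wrist"]:
    c=shot(n,n+"0"); cs[n]=c
    print(n,{k:(np.round(v,3).tolist() if k!="color" else 0) for k,v in c.items()})
r={}
for t in THINGS:
    for n in cs:
        l=finder.tip_of(n,t); r[t,n]=l
        print(t,n,[(round(x["p"],2),np.round(x["location"]).tolist(),np.round(onz(cs[n],x["location"],0)[:2]).tolist()) for x in l[:3]])
print(manip.observe())
E
python3 a.py
```

```text
pics
scene {'color': 0, 'fov_y': 43.565, 'cx': 313.493, 'cy': 231.481, 'position': [948.221, -368.899, 902.814], 'rotation': [[0.665, -0.626, 0.407], [0.747, 0.551, -0.372], [0.008, 0.551, 0.834]]}
side {'color': 0, 'fov_y': 55.455, 'cx': 318.958, 'cy': 237.147, 'position': [480.801, 662.39, 490.415], 'rotation': [[-0.998, 0.03, -0.046], [-0.055, -0.574, 0.817], [-0.002, 0.818, 0.575]]}
wrist {'color': 0, 'fov_y': 62.158, 'cx': 318.869, 'cy': 238.109, 'position': [126.29, 566.598, 372.608], 'rotation': [[0.349, -0.892, -0.287], [0.937, 0.332, 0.107], [-0.001, -0.306, 0.952]]}
jar scene [(0.76, [390.0, 139.0], [442.0, 297.0])]
jar side [(0.8, [374.0, 391.0], [433.0, 299.0])]
jar wrist [(0.66, [194.0, 447.0], [430.0, 296.0])]
pot scene [(0.87, [312.0, 182.0], [422.0, 107.0]), (0.79, [345.0, 162.0], [427.0, 189.0])]
pot side [(0.91, [379.0, 292.0], [417.0, 111.0]), (0.77, [376.0, 328.0], [424.0, 190.0])]
pot wrist [(0.65, [116.0, 468.0], [427.0, 193.0])]
bottle scene [(0.86, [142.0, 312.0], [439.0, -284.0]), (0.43, [310.0, 180.0], [414.0, 108.0]), (0.24, [300.0, 333.0], [641.0, -113.0])
[... 1352 characters left out ...]
       1.25738796e+00, -2.00020239e-02]), 'joint_vel': array([-0.0004497 ,  0.00137095, -0.00179417, -0.00044389,  0.00017845,
        0.0001348 ]), 'joint_torque': array([-2.14655711e-05, -4.15398824e+01, -2.34419596e+01, -8.34179582e-05,
        2.76101418e-04,  1.29769543e-05]), 'tool_pos': array([200.30307026, 539.00512927, 231.31068006]), 'ee_rot': array([[-9.37368820e-01,  3.48338477e-01,  2.19970422e-05],
       [ 3.48338477e-01,  9.37368819e-01,  5.12585991e-05],
       [-2.76399911e-06,  5.57106287e-05, -9.99999998e-01]]), 'ft_force': array([0.22794347, 0.56006406, 0.63895915]), 'moment': array([-0.03204445, -0.02256452,  0.06045057]), 'grasp_force': 0.0, 'width': 85.22321829621187}
```

View pics/scene0.png

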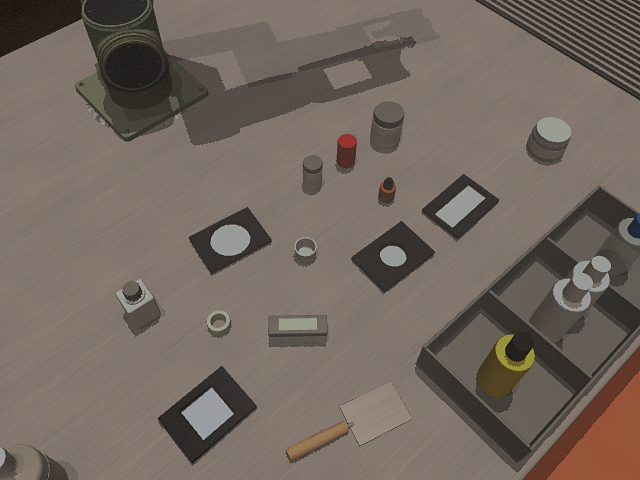

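View pics/side0.png

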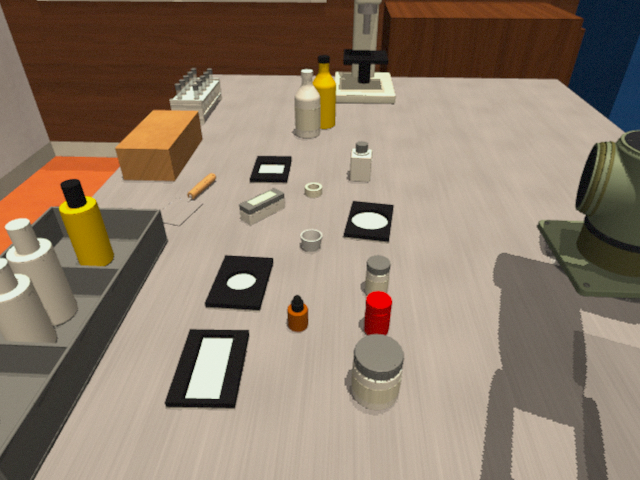

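The scene view shows these things:
- **Containers:** jar at (388,127), grey lid. White pot at (312,172), grey lid. Bottle at (138,303). Slide box at (298,327).
- **Bystanders:** cup at (305,250) and dropper at (387,190).
- **Holders:** big round (230,240), small round (393,257), square (207,413), oblong (460,207).

Candidates that could be confused:
- **Pot:** (312,172) is white with a grey lid and fits. (346,150) is red and does not.
- **Jar:** (388,127) has a grey lid and fits. (548,139) has a white lid and does not.
- **Cup:** (305,250) is the metallic cup. (218,323) is a low ring and is not listed.

Next I'll fit silhouettes in both views and make one enlarged crop to confirm.

```bash
cat >> h.py <<'E'
from scipy.optimize import minimize
def model(kind,p,h=None):
    x,y,yaw,h=p; a=np.linspace(0,2*np.pi,40,endpoint=False)
    circ=lambda d,z:np.c_[d/2*np.cos(a),d/2*np.sin(a),0*a+z]
    rect=lambda w,l,z:np.array([[i*w/2,j*l/2,z] for i in(-1,1) for j in(-1,1)])
    P={"jar":lambda:[[circ(60,0),circ(60,h-17),circ(58,h)]],"pot":lambda:[[circ(36,0),circ(36,h)]],
       "bottle":lambda:[[rect(46,46,0),rect(46,46,h-22)],[circ(26,h-22),circ(26,h)]],
       "slide_box":lambda:[[rect(32,92,0),rect(32,92,h)]],"holder":lambda:[[rect(84,120,0),rect(84,120,h)]],
       "dropper":lambda:[[circ(30,0),circ(30,h-20)],[circ(14,h-20),circ(12,h)]],"cup":lambda:[[circ(32,0),circ(40,h)]]}[kind]()
    R=np.array([[np.cos(yaw),-np.sin(yaw),0],[np.sin(yaw),np.cos(yaw),0],[0,0,1]])
    return [np.concatenate(q)@R.T+[x,y,0] for q in P]
def render(c,parts,S=4):
    m=np.zeros((480*S,640*S),np.uint8)
    for q in parts:
        uv=np.array([proj(c,v) for v in q]); cv2.fillConvexPoly(m,cv2.convexHull(np.round((uv+.5)*S*16-8).astype(np.int32)),1,shift=4)
    return cv2.resize(m.astype(np.float32),(640,480),interpolation=cv2.INTER_AREA)
def mask(c,kind,p0):
    img=cv2.cvtColor(c["color"],cv2.COLOR_RGB2BGR); r=render(c,model(kind,p0),1)
    if kind=="holder":
        roi=cv2.dilate((r>0).astype(np.uint8),np.ones((15,15)))
        m=((img.max(2)<62)&(roi>0)).astype(np.uint8)
        cs,_=cv2.findContours(m,cv2.RETR_EXTERNAL,cv2.CHAIN_APPROX_NONE)
        o=np.zeros_like(m); cv2.drawContours(o,[max(cs,key=cv2.contourArea)],-1,1,-1); return o
    g=np.full(r.shape,cv2.GC_BGD,np.uint8)
    b=(r>0).astype(np.uint8); g[cv2.dilate(b,np.ones((13,13)))>0]=cv2.GC_PR_BGD; g[b>0]=cv2.GC_PR_FGD; g[cv2.erode(b,np.ones((9,9)))>0]=cv2.GC_FGD
    cv2.grabCut(img,g,None,np.zeros((1,65)),np.zeros((1,65)),4,cv2.GC_INIT_WITH_MASK)
    return ((g==1)|(g==3)).astype(np.uint8)
def fit(cams,kind,p0):
    ms=[mask(c,kind,p0) for c in cams]; s=np.array([5,5,.12,5.])
    cost=lambda q:sum(np.abs(render(c,model(kind,np.array(p0)+q*s))-m).sum()/m.sum() for c,m in zip(cams,ms))
    best=None
    for y0 in ((0,) if kind in("jar","pot","dropper","cup","holder") else (-3,0,3)):
        r=minimize(cost,[0,0,y0,0],method="Nelder-Mead",options=dict(initial_simplex=np.array([0,0,y0,0])+np.r_[np.zeros((1,4)),np.eye(4)]*1.,xatol=.02,fatol=1e-4,maxiter=150))
        if best is None or r.fun<best.fun: best=r
    return np.array(p0)+best.x*s,best.fun,ms
E
cat > b.py <<'E'
from h import *
S=shot("scene","s1"); D=shot("side","d1")
G=dict(jar=("jar",433,299,0,72),pot=("pot",418,110,0,60),bottle=("bottle",442,-281,-.2,84),slide_box=("slide_box",636,-118,.9,36),
 big=("holder",425,-91,0,12),small=("holder",645,105,0,12),square=("holder",648,-300,0,12),oblong=("holder",648,271,0,12),dropper=("dropper",539,188,0,57),cup=("cup",534,0,0,26))
o=[c["color"][...,::-1].copy() for c in(S,D)]
for k,(kind,*p) in G.items():
    r,e,ms=fit([S,D],kind,p); print(k,np.round(r,2).tolist(),round(e,3))
    for i,(c,m) in enumerate(zip((S,D),ms)):
        cs,_=cv2.findContours(np.uint8(render(c,model(kind,r))>.5),0,2); cv2.drawContours(o[i],cs,-1,(0,255,0),1)
        cs,_=cv2.findContours(m,0,2); cv2.drawContours(o[i],cs,-1,(0,0,255),1)
z=lambda a,x,y,w,h,W:cv2.resize(a[y:y+h,x:x+w],(W,W*h//w),interpolation=cv2.INTER_CUBIC)
cv2.imwrite("pics/ov1.png",np.hstack([z(o[0],100,80,380,380,590)[:590],z(o[1],160,130,250,280,527)[:590]])[:,:1117])
a=cv2.imread("pics/ov1.png");cv2.imwrite("pics/ov1.png",cv2.resize(a,(800,int(a.shape[0]*800/a.shape[1]))))
b=z(o[0]*0+S["color"][...,::-1],290,90,290,110,800);cv2.imwrite("pics/crop1.png",b)
E
sed -i 's/cv2.imwrite("pics\/ov1.png",np.hstack.*/A=z(o[0],100,80,380,380,590);B=z(o[1],160,130,250,280,527);cv2.imwrite("pics\/ov1.png",np.hstack([A,B[:590]]))/' b.py
python3 b.py
```

```text
jar [431.46, 294.95, 0.08, 68.87] 0.233
pot [421.53, 107.36, 0.12, 57.4] 0.408
bottle [440.41, -283.9, -0.08, 78.71] 0.309
slide_box [640.01, -119.42, 1.15, 30.09] 0.892
big [424.24, -91.13, -0.14, 8.58] 0.095
small [639.41, 101.97, -0.04, 8.83] 0.07
square [647.25, -303.18, 0.02, 7.89] 0.108
oblong [647.25, 274.08, 0.04, 8.89] 0.06
dropper [539.61, 187.77, 0.07, 50.56] 0.259
cup [533.5, -6.12, 0.17, 20.08] 0.533
```

View pics/crop1.png

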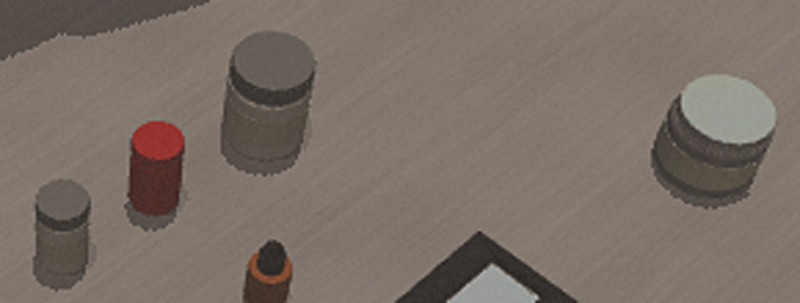

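View pics/ov1.png

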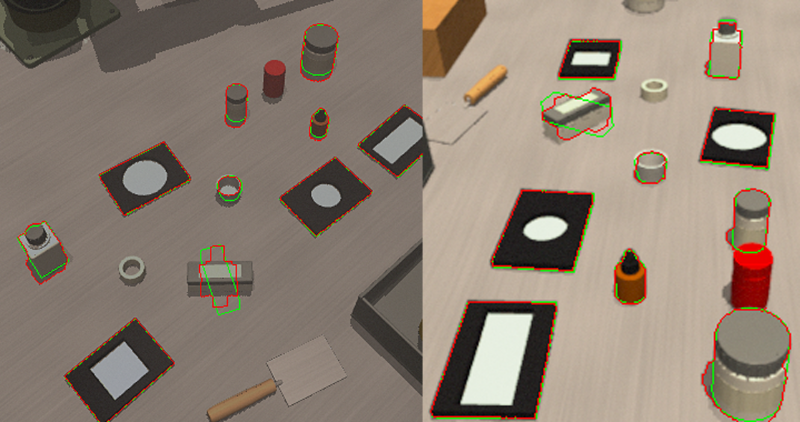

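The crop confirms it: the jar is the grey-lid one at (388,127), the one at (548,139) has a white lid, and the pot is the white one beside the red one. The overlay shows good plate fits, but the slide-box fit used the wrong yaw. I'll move to an overhead wrist view and refine from there.

Call:
{"name": "step_arm", "arguments": {"targets": [{"hand": -1, "x": -0.74, "y": -0.555, "z": -0.08, "spin": -0.17}, {"hand": -1, "x": -0.74, "y": -0.555, "z": -0.08, "spin": -0.17}, {"hand": -1, "x": -0.74, "y": -0.555, "z": -0.08, "spin": -0.17}, {"hand": -1, "x": -0.74, "y": -0.555, "z": -0.08, "spin": -0.17}, {"hand": -1, "x": -0.74, "y": -0.555, "z": -0.08, "spin": -0.17}, {"hand": -1, "x": -0.74, "y": -0.555, "z": -0.08, "spin": -0.17}, {"hand": -1, "x": -0.74, "y": -0.555, "z": -0.08, "spin": -0.17}, {"hand": -1, "x": -0.74, "y": -0.555, "z": -0.08, "spin": -0.17}, {"hand": -1, "x": -0.74, "y": -0.555, "z": -0.08, "spin": -0.17}, {"hand": -1, "x": -0.74, "y": -0.555, "z": -0.08, "spin": -0.17}, {"hand": -1, "x": -0.74, "y": -0.555, "z": -0.08, "spin": -0.17}]}}

```text
clock: 3.12
tool_pos: [449.8, 150.9, 271.2]
ee_rot: [[-1.0, -0.002, -0.0], [-0.002, 1.0, 0.0], [0.0, 0.0, -1.0]]
ft_force: [-0.4, -0.5, -0.3]
width: 85.5
grasp_force: 0.0
```

```bash
cat >> h.py <<'E'
def go(x,y,z,deg):
    s=manip.observe(); R=s["ee_rot"]; d=R.T@(np.array([x,y,z])-s["tool_pos"])/500
    cur=np.degrees(np.arctan2(R[1,1],R[0,1])); t=(deg-cur+90)%180-90
    return f"to {x:.0f},{y:.0f},{z:.0f}: x {d[0]:.4f} y {d[1]:.4f} z {d[2]:.4f} spin {-t/120:.4f} (deg now {cur:.1f}, j6 {s['joint_positions'][5]:.2f}); rows {max(np.linalg.norm(d)*8,abs(t)/10.7):.1f}"
def save(c,f): np.save("pics/"+f,c,allow_pickle=True)
def load(f): return np.load("pics/"+f+".npy",allow_pickle=True).item()
E
python3 - <<'E'
from h import *
c=shot("wrist","w1");save(c,"w1"); s=manip.observe(); print(s["tool_pos"],s["clock"],c["position"])
print(go(470,-170,270,90))
E
```

```text
[449.87990883 150.94346552 271.26646647] 3.175 [371.02929285 151.21260485 413.2888573 ]
to 470,-170,270: x -0.0389 y -0.6420 z 0.0024 spin 0.0010 (deg now 90.1, j6 -1.27); rows 5.1
```

View pics/w1.png

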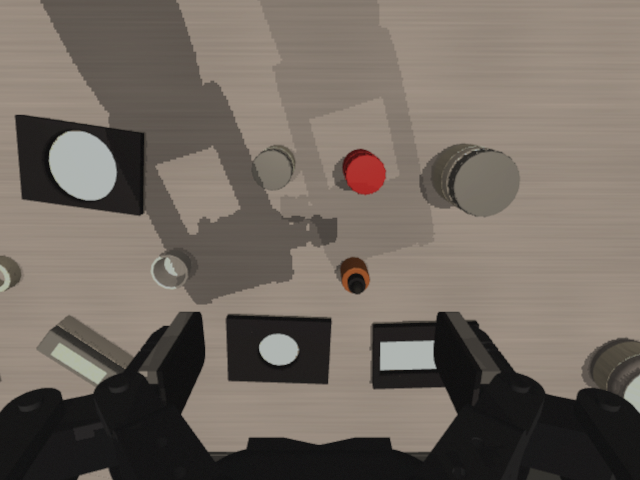

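The wrist view shows the pot lid at (273,168), jar lid at (487,183), dropper at (355,275), the big round floor at (83,166) and the cup at (171,270). I'll take a second wrist view further right.

Call:
{"name": "step_arm", "arguments": {"targets": [{"hand": -1, "x": -0.04, "y": -0.64, "z": 0, "spin": 0}, {"hand": -1, "x": -0.04, "y": -0.64, "z": 0, "spin": 0}, {"hand": -1, "x": -0.04, "y": -0.64, "z": 0, "spin": 0}, {"hand": -1, "x": -0.04, "y": -0.64, "z": 0, "spin": 0}, {"hand": -1, "x": -0.04, "y": -0.64, "z": 0, "spin": 0}, {"hand": -1, "x": -0.04, "y": -0.64, "z": 0, "spin": 0}, {"hand": -1, "x": -0.04, "y": -0.64, "z": 0, "spin": 0}, {"hand": -1, "x": -0.04, "y": -0.64, "z": 0, "spin": 0}]}}

```text
clock: 4.18
tool_pos: [470.6, -168.3, 271.3]
ee_rot: [[-1.0, -0.002, -0.0], [-0.002, 1.0, 0.001], [0.0, 0.001, -1.0]]
ft_force: [-0.2, -0.1, -0.1]
width: 85.4
grasp_force: 0.0
```

Run:
```python
from h import *
c=shot("wrist","w2");save(c,"w2"); s=manip.observe(); print(s["tool_pos"],s["clock"])
save(optics.camera("scene"),"s2"); save(optics.camera("side"),"d2")
```

```text
[ 470.5981909  -168.2842489   271.38042663] 4.225
```

View pics/w2.png

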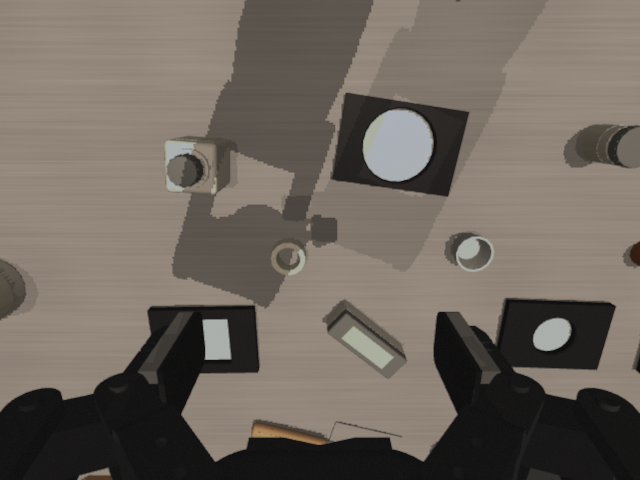

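The second wrist view shows the bottle with its cap at (184,170), the slide box at (367,345) tilted about 35°, the cup at (474,252) and the small round floor at (552,334). I'll refit on the wrist views together with the fixed ones.

```bash
cat > c.py <<'E'
from h import *
S,D,A,B=[load(k) for k in("s2","d2","w1","w2")]
S0=dict(S);
for k,f in(("S","s1"),("D","d1")):
    im=cv2.imread(f"pics/{f}.png")[...,::-1]
    if k=="S": S["color"]=np.ascontiguousarray(im)
    else: D["color"]=np.ascontiguousarray(im)
G=dict(jar=("jar",432,296,0,71,"SDA"),pot=("pot",421,108,0,59,"SDA"),bottle=("bottle",441,-282,-.05,83,"SDB"),slide_box=("slide_box",638,-119,-.6,35,"SDB"),
 big=("holder",424,-91,-.14,11,"SDAB"),small=("holder",642,104,0,11,"SDAB"),square=("holder",647,-302,0,11,"SD"),oblong=("holder",647,272,0,11,"SD"),dropper=("dropper",539,188,0,55,"SDA"),cup=("cup",534,-3,0,25,"SDAB"))
C=dict(S=S,D=D,A=A,B=B); o={k:np.ascontiguousarray(c["color"][...,::-1]) for k,c in C.items()}
for k,(kind,*p,v) in G.items():
    r,e,ms=fit([C[q] for q in v],kind,p); print(k,np.round(r,2).tolist(),round(e,3),end=" | ")
    for q,m in zip(v,ms):
        rr=render(C[q],model(kind,r)); M=cv2.moments(m,True);N=cv2.moments(rr)
        print(q,np.round([M["m10"]/M["m00"]-N["m10"]/N["m00"],M["m01"]/M["m00"]-N["m01"]/N["m00"],M["m00"]/N["m00"]],2).tolist(),end=" ")
        cs,_=cv2.findContours(np.uint8(rr>.5),0,2); cv2.drawContours(o[q],cs,-1,(0,255,0),1)
        cs,_=cv2.findContours(m,0,2); cv2.drawContours(o[q],cs,-1,(0,0,255),1)
    print()
z=lambda a,x,y,w,h:cv2.resize(a[y:y+h,x:x+w],(400,300),interpolation=cv2.INTER_CUBIC)
cv2.imwrite("pics/ov2.png",np.vstack([np.hstack([z(o["S"],90,90,400,300),z(o["D"],160,140,267,200)]),np.hstack([z(o["A"],0,80,530,310),z(o["B"],130,80,510,310)])]))
E
python3 c.py
```

```text
jar [431.84, 295.91, 0.08, 69.75] 0.282 | S [-1.21, 2.79, 1.12] D [-0.87, 1.69, 1.06] A [0.38, 0.33, 1.0] 
pot [421.82, 108.88, 0.02, 57.19] 0.483 | S [-1.14, 2.76, 1.17] D [-0.06, 3.9, 1.25] A [0.27, 0.35, 0.98] 
bottle [440.45, -282.31, -0.08, 79.43] 0.389 | S [-0.82, 3.52, 1.16] D [-0.26, 0.18, 1.02] B [1.56, -0.33, 0.95] 
slide_box [638.16, -115.59, -0.71, 33.02] 0.278 | S [-0.8, 1.99, 1.17] D [-0.17, 0.62, 1.0] B [0.47, 0.63, 1.01] 
big [425.41, -89.31, -0.14, 9.45] 0.188 | S [-1.15, -0.05, 0.98] D [0.13, -0.87, 0.93] A [0.41, 0.13, 0.99] B [1.06, 0.47, 0.99] 
small [640.54, 103.84, -0.04, 9.23] 0.234 | S [-1.07, -0.1, 0.98] D [0.53, -0.95, 0.95] A [0.33, 0.44, 0.98] B [-2.01, 2.34, 1.06] 
square [647.4, -303.21, 0.02, 8.62] 0.111 | S [-0.03, -0.43, 1.0] D [-0.35, -0.46, 0.93] 
oblong [647.18, 274.01, 0.04, 8.76] 0.058 | S [-0.35, -0.35, 0.99] D [-0.23, -0.17, 0.98] 
dropper [539.54, 188.58, 0.05, 50.7] 0.387 | S [-0.89, 1.32, 1.15] D [-0.11, 0.15, 1.01] A [0.08, 0.4, 1.06] 
cup [534.22, -5.32, 0.13, 22.6] 0.861 | S [-2.03, 2.86, 1.25] D [0.05, 0.7, 0.97] A [1.08, -1.85, 1.15] B [2.13, 1.84, 0.86]
```

View pics/ov2.png

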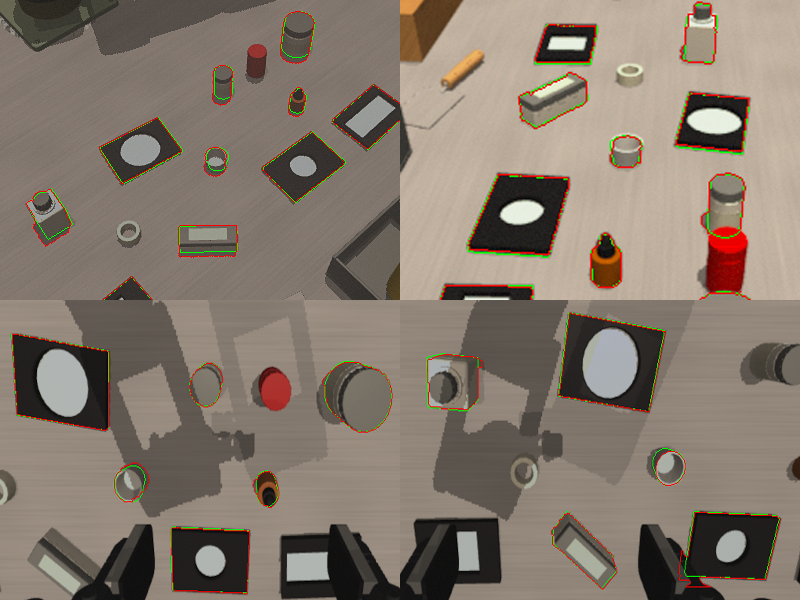

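Run:
```python
from h import *
print(go(440.5,-282.3,110,85.4)); print(go(440.5,-282.3,20,85.4))
```

```text
to 440,-282,110: x 0.0609 y -0.2273 z 0.3229 spin 0.0395 (deg now 90.1, j6 -1.94); rows 3.2
to 440,-282,20: x 0.0610 y -0.2273 z 0.5029 spin 0.0395 (deg now 90.1, j6 -1.94); rows 4.4
```

Call:
{"name": "step_arm", "arguments": {"targets": [{"hand": -1, "x": 0.061, "y": -0.227, "z": 0.32, "spin": 0.04}, {"hand": -1, "x": 0.061, "y": -0.227, "z": 0.32, "spin": 0.04}, {"hand": -1, "x": 0.061, "y": -0.227, "z": 0.32, "spin": 0.04}, {"hand": -1, "x": 0.061, "y": -0.227, "z": 0.32, "spin": 0.04}, {"hand": -1, "x": 0.061, "y": -0.227, "z": 0.32, "spin": 0.04}, {"hand": -1, "x": 0.061, "y": -0.227, "z": 0.4, "spin": 0.04}, {"hand": -1, "x": 0.061, "y": -0.227, "z": 0.46, "spin": 0.04}, {"hand": -1, "x": 0.061, "y": -0.227, "z": 0.503, "spin": 0.04}, {"hand": -1, "x": 0.061, "y": -0.227, "z": 0.503, "spin": 0.04}, {"hand": 1, "x": 0.061, "y": -0.227, "z": 0.503, "spin": 0.04}, {"hand": 1, "x": 0.061, "y": -0.227, "z": 0.503, "spin": 0.04}, {"hand": 1, "x": 0.061, "y": -0.227, "z": 0.503, "spin": 0.04}, {"hand": 1, "x": 0.061, "y": -0.227, "z": 0.503, "spin": 0.04}, {"hand": 1, "x": 0.061, "y": -0.227, "z": 0.503, "spin": 0.04}, {"hand": 1, "x": 0.061, "y": -0.227, "z": 0.503, "spin": 0.04}, {"hand": 1, "x": 0.061, "y": -0.227, "z": 0.503, "spin": 0.04}, {"hand": 1, "x": 0.061, "y": -0.227, "z": 0.503, "spin": 0.04}], "grip_force": 40}}

```text
clock: 6.45
tool_pos: [441.1, -283.9, 21.3]
ee_rot: [[-0.996, 0.084, 0.003], [0.084, 0.996, -0.001], [-0.003, -0.001, -1.0]]
ft_force: [0.8, 1.7, 5.5]
width: 45.7
grasp_force: 42.1
```

Run:
```python
from h import *
for z in (90,25.5): print(go(647.3,-302.3,z,91))
```

```text
to 647,-302,90: x -0.4144 y -0.0024 z -0.1362 spin -0.0483 (deg now 85.2, j6 -2.08); rows 3.5
to 647,-302,26: x -0.4140 y -0.0023 z -0.0072 spin -0.0483 (deg now 85.2, j6 -2.08); rows 3.3
```

Call:
{"name": "step_arm", "arguments": {"targets": [{"hand": 1, "x": 0, "y": 0, "z": -0.06, "spin": 0}, {"hand": 1, "x": 0, "y": 0, "z": -0.136, "spin": 0}, {"hand": 1, "x": -0.1, "y": -0.002, "z": -0.136, "spin": -0.048}, {"hand": 1, "x": -0.2, "y": -0.002, "z": -0.136, "spin": -0.048}, {"hand": 1, "x": -0.3, "y": -0.002, "z": -0.136, "spin": -0.048}, {"hand": 1, "x": -0.414, "y": -0.002, "z": -0.136, "spin": -0.048}, {"hand": 1, "x": -0.414, "y": -0.002, "z": -0.136, "spin": -0.048}, {"hand": 1, "x": -0.414, "y": -0.002, "z": -0.136, "spin": -0.048}, {"hand": 1, "x": -0.414, "y": -0.002, "z": -0.09, "spin": -0.048}, {"hand": 1, "x": -0.414, "y": -0.002, "z": -0.06, "spin": -0.048}, {"hand": 1, "x": -0.414, "y": -0.002, "z": -0.06, "spin": -0.048}]}}

```text
clock: 7.82
tool_pos: [644.4, -301.4, 48.5]
ee_rot: [[-1.0, -0.016, -0.003], [-0.016, 1.0, 0.002], [0.003, 0.002, -1.0]]
ft_force: [0.3, -0.2, -1.3]
width: 45.6
grasp_force: 41.6
```

Run:
```python
from h import *
S=shot("scene","s3");D=shot("side","d3"); s=manip.observe();print(s["tool_pos"],s["width"],s["clock"])
a,b=[cv2.imread(f"pics/{k}3.png") for k in "sd"]
z=lambda a,x,y:cv2.resize(a[y:y+110,x:x+120],(400,367),interpolation=cv2.INTER_CUBIC)
cv2.imwrite("pics/c3.png",np.hstack([z(a,150,330),z(b,215,105)]))
for z in (40,26): print(go(647.3,-302.3,z,91))
```

```text
[ 646.10392639 -301.98881891   50.33024389] 45.55377990672127 7.925
to 647,-302,40: x -0.0024 y -0.0007 z 0.0207 spin -0.0004 (deg now 91.0, j6 -2.04); rows 0.2
to 647,-302,26: x -0.0024 y -0.0007 z 0.0487 spin -0.0004 (deg now 91.0, j6 -2.04); rows 0.4
```

View pics/c3.png

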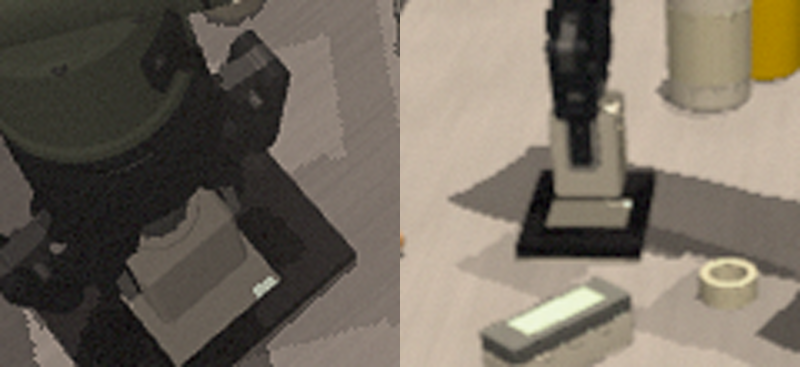

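Run:
```python
from h import *
D=optics.camera("side")
for x in (638,642,646):
  print(x,[np.round(proj(D,[x+e,-279,60]),1).tolist() for e in(23,-23)])
print("finger",[proj(D,[646+e,-275,60]).round(1).tolist() for e in (11,-11)])
img=D["color"].astype(int); r=int(proj(D,[642,-279,45])[1])
for rr in (r-2,r,r+2): print(rr,img[rr,255:292].sum(1).tolist())
# plate edge & floor
for z,y in((12,-242),(3,-273)): print([np.round(proj(D,[647.3+e,y,z]),1).tolist() for e in ((42,-42) if z==12 else (29,-29))])
```

```text
638 [[262.4, 151.0], [282.8, 151.5]]
642 [[260.7, 151.0], [281.0, 151.4]]
646 [[258.9, 150.9], [279.3, 151.4]]
finger [[263.9, 151.8], [273.7, 152.0]]
155 [322, 309, 282, 270, 270, 312, 389, 411, 413, 394, 352, 328, 318, 317, 323, 315, 318, 322, 343, 386, 403, 407, 404, 403, 391, 323, 255, 273, 285, 300, 300, 288, 294, 300, 303, 293, 417]
157 [321, 275, 158, 60, 60, 200, 343, 405, 415, 405, 403, 402, 406, 403, 409, 413, 412, 412, 415, 410, 407, 406, 409, 398, 390, 331, 265, 192, 101, 84, 107, 91, 103, 104, 88, 97, 202]
159 [280, 149, 61, 67, 49, 142, 314, 400, 404, 407, 402, 403, 412, 403, 411, 416, 411, 416, 407, 410, 401, 411, 413, 408, 396, 337, 241, 139, 112, 106, 97, 107, 97, 98, 82, 57, 187]
[[248.9, 177.5], [286.2, 178.4]]
[[257.2, 174.9], [282.3, 175.5]]
```

Run:
```python
from h import *
D=optics.camera("side"); img=D["color"].astype(int).sum(2)
for r in (174,176,178,180): print(r,img[r,244:294].tolist())
for z,y in((12,-242.3),(0,-242.3),(12,-260)): print(y,z,[np.round(proj(D,[647.3+e,y,z]),1).tolist() for e in (42,-42)])
A=cv2.imread("pics/d1.png").astype(int).sum(2)
for r in (166,170,174,178): print(r,A[r,244:300].tolist())
```

```text
174 [537, 537, 521, 508, 492, 465, 393, 238, 88, 84, 90, 82, 52, 46, 73, 38, 60, 49, 39, 46, 46, 26, 35, 37, 68, 66, 98, 80, 90, 88, 97, 72, 72, 97, 92, 70, 65, 88, 72, 71, 50, 59, 65, 53, 149, 233, 250, 253, 253, 242]
176 [495, 460, 467, 464, 461, 452, 307, 74, 78, 87, 80, 82, 92, 105, 79, 94, 79, 86, 93, 76, 88, 99, 82, 86, 84, 83, 82, 76, 68, 71, 80, 71, 86, 106, 103, 112, 88, 101, 108, 102, 93, 98, 91, 102, 205, 253, 247, 252, 247, 247]
178 [468, 463, 468, 468, 466, 341, 116, 73, 76, 77, 53, 88, 76, 70, 91, 64, 88, 88, 69, 88, 67, 74, 65, 64, 63, 74, 73, 84, 88, 69, 94, 95, 101, 87, 92, 88, 72, 82, 84, 80, 94, 85, 88, 110, 229, 276, 267, 239, 250, 255]
180 [461, 465, 466, 462, 463, 340, 109, 37, 53, 38, 47, 52, 61, 52, 21, 66, 47, 52, 67, 44, 28, 64, 59, 66, 69, 52, 57, 67, 42, 56, 57, 44, 34, 58, 51, 68, 49, 40, 41, 59, 63, 29, 60, 272, 391, 421, 376, 335, 319, 321]
-242.3 12 [[248.9, 177.4], [286.2, 178.4]]
-242.3 0 [[249.4, 182.2], [286.4, 183.1]]
-260 12 [[250.3, 173.8], [287.1, 174.7]]
166 [525, 524, 517, 521, 532, 520, 515, 517, 516, 379, 123, 101, 99, 71, 95, 67, 470, 665,
[... 270 characters left out ...]
, 699, 692, 696, 698, 693, 690, 696, 695, 695, 697, 695, 695, 695, 696, 696, 695, 698, 693, 700, 698, 693, 644, 400, 88, 89, 103, 93, 76, 166, 443, 538, 541, 535, 533, 534, 534, 546, 544, 533]
174 [517, 515, 516, 519, 519, 512, 437, 255, 94, 101, 91, 96, 79, 96, 90, 102, 96, 91, 96, 100, 101, 100, 97, 89, 96, 88, 84, 91, 86, 70, 90, 91, 82, 79, 105, 85, 96, 101, 101, 89, 98, 88, 98, 78, 227, 451, 534, 544, 541, 539, 536, 536, 539, 543, 532, 530]
178 [518, 518, 516, 521, 523, 383, 123, 92, 86, 74, 83, 72, 84, 84, 91, 87, 83, 55, 82, 92, 72, 86, 85, 81, 95, 85, 86, 99, 73, 63, 95, 91, 92, 102, 73, 108, 90, 76, 83, 86, 91, 73, 75, 155, 421, 540, 540, 540, 535, 530, 540, 538, 539, 531, 541, 530]
```

Run:
```python
from h import *
for z in (40,24.5): print(go(650.5,-302.6,z,91))
print(manip.observe()["tool_pos"])
```

```text
to 650,-303,40: x -0.0076 y -0.0012 z 0.0218 spin -0.0003 (deg now 91.0, j6 -2.04); rows 0.2
to 650,-303,24: x -0.0075 y -0.0011 z 0.0528 spin -0.0003 (deg now 91.0, j6 -2.04); rows 0.4
[ 646.67687846 -302.07944815   50.87177147]
```

Call:
{"name": "step_arm", "arguments": {"targets": [{"hand": 1, "x": -0.0075, "y": -0.001, "z": 0.02, "spin": 0}, {"hand": 1, "x": -0.0075, "y": -0.001, "z": 0.035, "spin": 0}, {"hand": 1, "x": -0.0075, "y": -0.001, "z": 0.045, "spin": 0}, {"hand": 1, "x": -0.0075, "y": -0.001, "z": 0.052, "spin": 0}, {"hand": 1, "x": -0.0075, "y": -0.001, "z": 0.052, "spin": 0}, {"hand": 1, "x": -0.0075, "y": -0.001, "z": 0.052, "spin": 0}]}}

```text
clock: 8.78
tool_pos: [649.9, -302.1, 24.4]
ee_rot: [[-1.0, -0.017, -0.0], [-0.017, 1.0, 0.0], [0.0, 0.0, -1.0]]
ft_force: [-2.4, 1.6, 4.1]
width: 45.4
grasp_force: 42.1
```

Call:
{"name": "step_arm", "arguments": {"targets": [{"hand": -0.2, "x": 0, "y": 0, "z": 0, "spin": 0}, {"hand": -0.4, "x": 0, "y": 0, "z": 0, "spin": 0}, {"hand": -0.4, "x": 0, "y": 0, "z": 0, "spin": 0}, {"hand": -0.4, "x": 0, "y": 0, "z": -0.02, "spin": 0}, {"hand": -0.4, "x": 0, "y": 0, "z": -0.1, "spin": 0}, {"hand": -0.4, "x": 0, "y": 0, "z": -0.22, "spin": 0}, {"hand": -0.4, "x": 0, "y": 0.1, "z": -0.34, "spin": 0.09}, {"hand": -0.4, "x": 0, "y": 0.2, "z": -0.4, "spin": 0.18}, {"hand": -0.4, "x": 0, "y": 0.25, "z": -0.4, "spin": 0.27}, {"hand": -0.4, "x": 0, "y": 0.25, "z": -0.4, "spin": 0.36}, {"hand": -0.4, "x": 0, "y": 0.25, "z": -0.4, "spin": 0.45}, {"hand": -0.4, "x": 0, "y": 0.25, "z": -0.4, "spin": 0.54}, {"hand": -0.4, "x": 0, "y": 0.25, "z": -0.4, "spin": 0.63}, {"hand": -0.4, "x": 0, "y": 0.25, "z": -0.4, "spin": 0.72}, {"hand": -0.4, "x": 0, "y": 0.25, "z": -0.4, "spin": 0.81}, {"hand": -0.4, "x": 0, "y": 0.25, "z": -0.4, "spin": 0.9}, {"hand": -0.4, "x": 0, "y": 0.25, "z": -0.4, "spin": 1}, {"hand": -0.4, "x": 0, "y": 0.25, "z": -0.4, "spin": 1}, {"hand": -0.4, "x": 0, "y": 0.25, "z": -0.4, "spin": 1}]}}

```text
clock: 11.15
tool_pos: [647.9, -177.2, 224.2]
ee_rot: [[0.483, 0.875, 0.001], [0.875, -0.483, -0.0], [0.0, 0.001, -1.0]]
ft_force: [0.1, -0.3, 0.6]
width: 60.0
grasp_force: 0.0
```

Run:
```python
from h import *
S=shot("scene","s4");D=shot("side","d4");W=shot("wrist","w4");save(W,"w4");save(S,"s4");save(D,"d4")
s=manip.observe();print(s["tool_pos"],s["width"],s["clock"])
a,b,w=[cv2.imread(f"pics/{k}4.png") for k in "sdw"]
z=lambda a,x,y:cv2.resize(a[y:y+110,x:x+120],(400,367),interpolation=cv2.INTER_CUBIC)[:280]
cv2.imwrite("pics/c4.png",np.vstack([np.hstack([z(a,150,350),z(b,215,130)]),np.hstack([cv2.resize(w,(400,300)),cv2.resize(a,(400,300))])]))
for z in (100,11.5): print(go(638.2,-116,z,-40.7))
```

```text
[ 647.903612   -177.24823512  223.92719779] 59.657740487057794 11.3
to 638,-116,100: x 0.0978 y -0.0763 z 0.2479 spin 0.0979 (deg now -29.0, j6 0.22); rows 2.2
to 638,-116,12: x 0.0977 y -0.0763 z 0.4249 spin 0.0979 (deg now -29.0, j6 0.22); rows 3.5
```

View pics/c4.png

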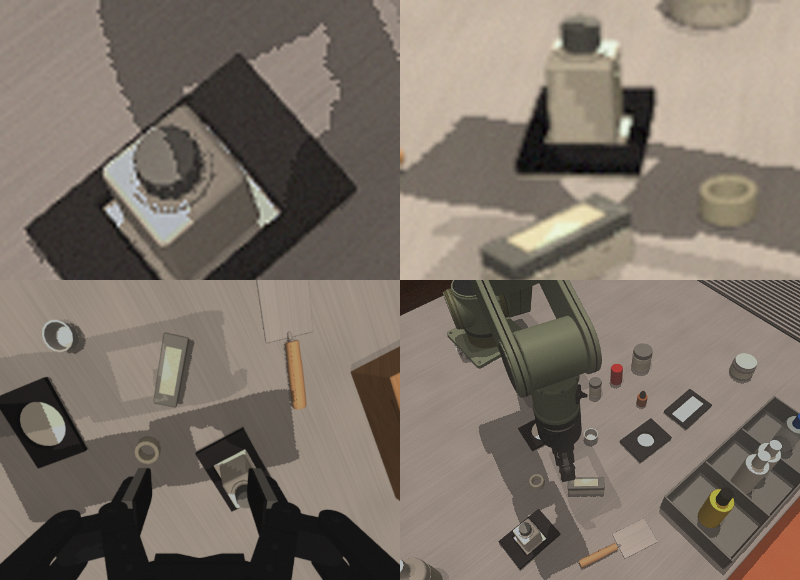

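The bottle stands upright in the square cut-out, and white floor shows round it. I'll refine the slide box with this close wrist view, where it shows at about (278,296) in the full picture.

Run:
```python
from h import *
C=[load(k) for k in("s4","d4","w4","w2")]
for sel in ([2],[2,1],[3,2],[0,1,2,3]):
    r,e,ms=fit([C[i] for i in sel],"slide_box",(638,-116,-.71,35)); print(sel,np.round(r,2).tolist(),round(e,3))
# minAreaRect of wrist mask on z=36
m=mask(C[2],"slide_box",(638,-116,-.71,35)); o=np.ascontiguousarray(C[2]["color"][...,::-1])
cs,_=cv2.findContours(m,0,2);cv2.drawContours(o,cs,-1,(0,0,255),1)
cs,_=cv2.findContours(np.uint8(render(C[2],model("slide_box",(*r[:3],36)))>.5),0,2);cv2.drawContours(o,cs,-1,(0,255,0),1)
cv2.imwrite("pics/c5.png",cv2.resize(o[60:240,180:420],(720,540)))
```

```text
[2] [639.27, -114.87, -0.71, 42.15] 0.139
[2, 1] [638.3, -113.94, -0.71, 33.36] 0.236
[3, 2] [638.78, -114.31, -0.71, 33.71] 0.182
[0, 1, 2, 3] [638.7, -114.76, -0.71, 32.86] 0.492
```

View pics/c5.png

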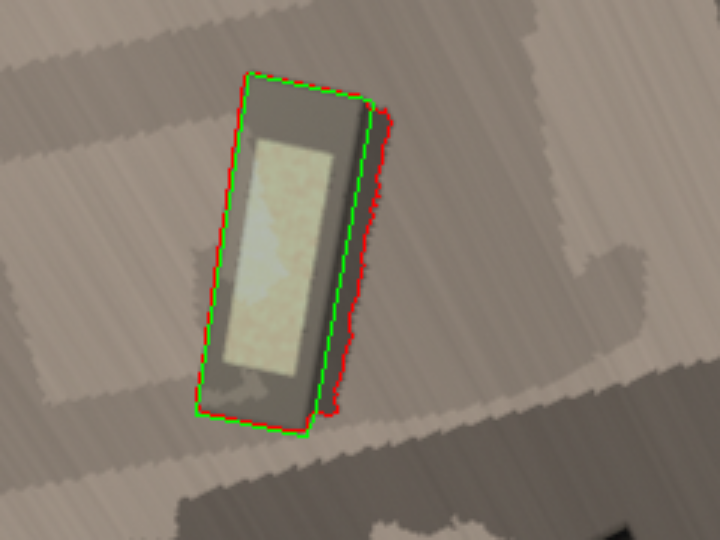

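The fitted outline (green) follows the box closely. The red strip on the right is shadow.

Call:
{"name": "step_arm", "arguments": {"targets": [{"hand": -0.4, "x": 0.1, "y": -0.077, "z": 0.25, "spin": 0.098}, {"hand": -0.4, "x": 0.1, "y": -0.077, "z": 0.25, "spin": 0.098}, {"hand": -0.4, "x": 0.1, "y": -0.077, "z": 0.25, "spin": 0.098}, {"hand": -0.4, "x": 0.1, "y": -0.077, "z": 0.25, "spin": 0.098}, {"hand": -0.4, "x": 0.1, "y": -0.077, "z": 0.33, "spin": 0.098}, {"hand": -0.4, "x": 0.1, "y": -0.077, "z": 0.4, "spin": 0.098}, {"hand": -0.4, "x": 0.1, "y": -0.077, "z": 0.424, "spin": 0.098}, {"hand": -0.4, "x": 0.1, "y": -0.077, "z": 0.424, "spin": 0.098}, {"hand": 1, "x": 0.1, "y": -0.077, "z": 0.424, "spin": 0.098}, {"hand": 1, "x": 0.1, "y": -0.077, "z": 0.424, "spin": 0.098}, {"hand": 1, "x": 0.1, "y": -0.077, "z": 0.424, "spin": 0.098}, {"hand": 1, "x": 0.1, "y": -0.077, "z": 0.424, "spin": 0.098}, {"hand": 1, "x": 0.1, "y": -0.077, "z": 0.424, "spin": 0.098}, {"hand": 1, "x": 0.1, "y": -0.077, "z": 0.424, "spin": 0.098}], "grip_force": 40}}

```text
clock: 13.05
tool_pos: [639.9, -115.2, 13.9]
ee_rot: [[0.653, 0.757, 0.004], [0.757, -0.653, -0.001], [0.002, 0.004, -1.0]]
ft_force: [-0.1, -0.2, 7.0]
width: 30.9
grasp_force: 42.1
```

Run:
```python
from h import *
s=manip.observe();print(s["width"],s["joint_positions"])
for z in (150,): print(go(560,274,z,2.3)) ; print(go(646,274,z,2.3))
```

```text
30.897191659976055 [-1.95692675e-01  6.24963226e-01  1.64622028e+00 -9.93988194e-05
  8.66361629e-01  5.16120067e-01]
to 560,274,150: x 0.4854 y -0.6285 z -0.2735 spin -0.3590 (deg now -40.8, j6 0.52); rows 6.7
to 646,274,150: x 0.5978 y -0.4982 z -0.2728 spin -0.3590 (deg now -40.8, j6 0.52); rows 6.6
```

Call:
{"name": "step_arm", "arguments": {"targets": [{"hand": 1, "x": 0, "y": 0, "z": -0.06, "spin": 0}, {"hand": 1, "x": 0, "y": 0, "z": -0.15, "spin": 0}, {"hand": 1, "x": 0.08, "y": -0.067, "z": -0.23, "spin": 0}, {"hand": 1, "x": 0.16, "y": -0.133, "z": -0.273, "spin": -0.06}, {"hand": 1, "x": 0.24, "y": -0.2, "z": -0.273, "spin": -0.13}, {"hand": 1, "x": 0.32, "y": -0.267, "z": -0.273, "spin": -0.2}, {"hand": 1, "x": 0.4, "y": -0.333, "z": -0.273, "spin": -0.27}, {"hand": 1, "x": 0.48, "y": -0.4, "z": -0.273, "spin": -0.33}, {"hand": 1, "x": 0.56, "y": -0.467, "z": -0.273, "spin": -0.36}, {"hand": 1, "x": 0.6, "y": -0.5, "z": -0.273, "spin": -0.36}, {"hand": 1, "x": 0.6, "y": -0.5, "z": -0.273, "spin": -0.36}, {"hand": 1, "x": 0.6, "y": -0.5, "z": -0.2, "spin": -0.36}, {"hand": 1, "x": 0.6, "y": -0.5, "z": -0.12, "spin": -0.36}, {"hand": 1, "x": 0.6, "y": -0.5, "z": -0.065, "spin": -0.36}, {"hand": 1, "x": 0.6, "y": -0.5, "z": -0.065, "spin": -0.36}, {"hand": 1, "x": 0.6, "y": -0.5, "z": -0.065, "spin": -0.36}]}}

```text
clock: 15.05
tool_pos: [646.3, 274.8, 45.8]
ee_rot: [[-0.041, 0.999, 0.002], [0.999, 0.041, 0.001], [0.0, 0.002, -1.0]]
ft_force: [0.8, -0.2, 0.1]
width: 31.1
grasp_force: 41.1
```

Run:
```python
from h import *
S=shot("scene","s6");D=shot("side","d6");W=shot("wrist","w6");save(S,"s6");save(D,"d6");save(W,"w6")
s=manip.observe();print(s["tool_pos"],s["width"],s["clock"])
x,y,z=s["tool_pos"];R=s["ee_rot"]
z0=z-12.5; yaw=np.arctan2(R[1,1],R[0,1])
o=[]
for c,(u,v,w,h) in((S,(410,150,110,100)),(D,(150,280,130,140)),(W,(220,120,240,200))):
    im=np.ascontiguousarray(c["color"][...,::-1])
    K=4;im=cv2.resize(im,None,fx=K,fy=K,interpolation=cv2.INTER_CUBIC)
    def dr(P,col): cv2.polylines(im,[np.int32([(proj(c,q)+.5)*K for q in P])],True,col,1)
    def rect(cx,cy,a,w_,l_,z_): 
        r=np.array([[np.cos(a),-np.sin(a)],[np.sin(a),np.cos(a)]]); return [[*(r@np.array(k)+[cx,cy]),z_] for k in((-w_/2,-l_/2),(w_/2,-l_/2),(w_/2,l_/2),(-w_/2,l_/2))]
    dr(rect(x,y,yaw,32,92,z0),(0,255,0));dr(rect(x,y,yaw,32,92,z0+36),(0,255,0))
    dr(rect(647.2,274,.04,84,120,12),(0,0,255));dr(rect(647.2,274,.04,44,104,12),(255,0,0))
    o.append(cv2.resize(im[v*K:(v+h)*K,u*K:(u+w)*K],(400,int(400*h/w))))
cv2.imwrite("pics/c6.png",np.vstack([np.hstack([cv2.copyMakeBorder(k,0,431-k.shape[0],0,0,0) for k in o[:2]])]))
cv2.imwrite("pics/c6w.png",o[2])
print(go(647.2,274,16,2.3))
```

```text
[646.2245512  275.60890247  46.24162046] 31.252000712942785 15.2
to 647,274,16: x -0.0034 y 0.0016 z 0.0605 spin 0.0008 (deg now 2.4, j6 0.35); rows 0.5
```

View pics/c6.png

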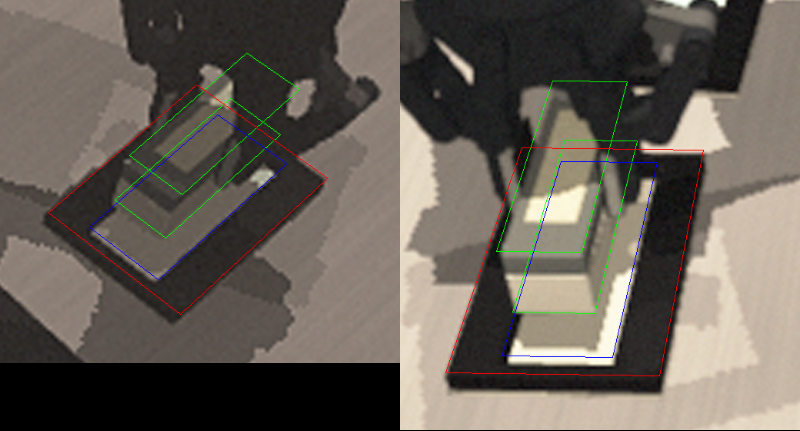

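The overlay shows the held box over the oblong cut-out, and both models match within about 2 mm. I'll lower it.

Call:
{"name": "step_arm", "arguments": {"targets": [{"hand": 1, "x": -0.003, "y": 0.0015, "z": 0.03, "spin": 0}, {"hand": 1, "x": -0.003, "y": 0.0015, "z": 0.045, "spin": 0}, {"hand": 1, "x": -0.003, "y": 0.0015, "z": 0.055, "spin": 0}, {"hand": 1, "x": -0.003, "y": 0.0015, "z": 0.061, "spin": 0}, {"hand": 1, "x": -0.003, "y": 0.0015, "z": 0.061, "spin": 0}, {"hand": 1, "x": -0.003, "y": 0.0015, "z": 0.061, "spin": 0}]}}

```text
clock: 15.95
tool_pos: [645.3, 273.9, 16.9]
ee_rot: [[-0.042, 0.999, -0.001], [0.999, 0.042, -0.0], [-0.0, -0.001, -1.0]]
ft_force: [-6.9, -4.3, 16.0]
width: 31.0
grasp_force: 43.2
```

Call:
{"name": "step_arm", "arguments": {"targets": [{"hand": -0.3, "x": 0, "y": 0, "z": 0, "spin": 0}, {"hand": -0.3, "x": 0, "y": 0, "z": 0, "spin": 0}, {"hand": -0.3, "x": 0, "y": 0, "z": 0, "spin": 0}, {"hand": -0.3, "x": 0, "y": 0, "z": -0.02, "spin": 0}, {"hand": -0.3, "x": 0, "y": 0, "z": -0.1, "spin": 0}, {"hand": -1, "x": 0, "y": 0, "z": -0.22, "spin": 0}, {"hand": -1, "x": 0.02, "y": -0.12, "z": -0.3, "spin": 0.02}, {"hand": -1, "x": 0.03, "y": -0.23, "z": -0.3, "spin": 0.02}, {"hand": -1, "x": 0.045, "y": -0.33, "z": -0.3, "spin": 0.02}, {"hand": -1, "x": 0.062, "y": -0.424, "z": -0.3, "spin": 0.02}, {"hand": -1, "x": 0.062, "y": -0.424, "z": -0.3, "spin": 0.02}, {"hand": -1, "x": 0.062, "y": -0.424, "z": -0.3, "spin": 0.02}]}}

```text
clock: 17.45
tool_pos: [433.8, 296.7, 164.6]
ee_rot: [[-0.001, 1.0, 0.002], [1.0, 0.001, 0.001], [0.001, 0.002, -1.0]]
ft_force: [0.5, -0.6, -0.2]
width: 85.4
grasp_force: 0.0
```

Run:
```python
from h import *
W=shot("wrist","w7");save(W,"w7");D=shot("side","d7");save(D,"d7");S=shot("scene","s7");save(S,"s7")
for sel in ([W],[W,load("w1")]):
  for k,p in(("jar",(432,296,0,70)),("pot",(421.8,108.5,0,58))):
    try: r,e,ms=fit(sel,k,p); print(k,np.round(r,2),round(e,3))
    except Exception as ex: print(k,ex)
for z in(110,20): print(go(432,296,z,0))
z=lambda a,x,y,w,h:cv2.resize(a["color"][y:y+h,x:x+w][...,::-1],(400,300),interpolation=cv2.INTER_CUBIC)
cv2.imwrite("pics/c7.png",np.vstack([np.hstack([z(W,0,0,640,480),z(D,140,300,160,120)]),np.hstack([z(S,400,140,130,98),z(S,90,80,440,330)])]))
```

```text
jar [4.3168e+02 2.9602e+02 8.0000e-02 6.8380e+01] 0.065
pot [ 4.2166e+02  1.1228e+02 -2.9000e-01  8.0820e+01] 0.127
jar [4.3199e+02 2.9662e+02 5.0000e-02 6.9520e+01] 0.101
pot [ 4.2149e+02  1.0970e+02 -1.0000e-02  6.2370e+01] 0.223
to 432,296,110: x -0.0005 y -0.0045 z 0.1078 spin -0.0004 (deg now -0.0, j6 0.58); rows 0.9
to 432,296,20: x -0.0006 y -0.0046 z 0.2878 spin -0.0004 (deg now -0.0, j6 0.58); rows 2.3
```

View pics/c7.png

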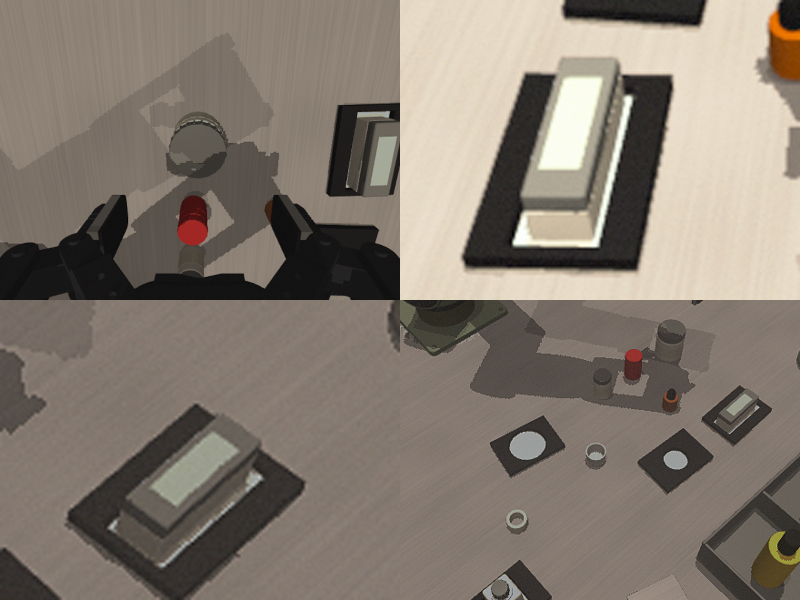

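The slide box lies flat in its cut-out. Next is the jar.

Call:
{"name": "step_arm", "arguments": {"targets": [{"hand": -1, "x": -0.0005, "y": -0.004, "z": 0.1, "spin": 0}, {"hand": -1, "x": -0.0005, "y": -0.004, "z": 0.18, "spin": 0}, {"hand": -1, "x": -0.0005, "y": -0.004, "z": 0.24, "spin": 0}, {"hand": -1, "x": -0.0005, "y": -0.004, "z": 0.288, "spin": 0}, {"hand": -1, "x": -0.0005, "y": -0.004, "z": 0.288, "spin": 0}, {"hand": 1, "x": -0.0005, "y": -0.004, "z": 0.288, "spin": 0}, {"hand": 1, "x": -0.0005, "y": -0.004, "z": 0.288, "spin": 0}, {"hand": 1, "x": -0.0005, "y": -0.004, "z": 0.288, "spin": 0}, {"hand": 1, "x": -0.0005, "y": -0.004, "z": 0.288, "spin": 0}, {"hand": 1, "x": -0.0005, "y": -0.004, "z": 0.288, "spin": 0}, {"hand": 1, "x": -0.0005, "y": -0.004, "z": 0.288, "spin": 0}], "grip_force": 50}}

```text
clock: 18.98
tool_pos: [432.1, 296.6, 21.2]
ee_rot: [[-0.0, 1.0, 0.003], [1.0, 0.0, 0.002], [0.002, 0.003, -1.0]]
ft_force: [1.7, -0.7, 6.2]
width: 58.4
grasp_force: 54.1
```

Run:
```python
from h import *
s=manip.observe();print(s["width"],s["joint_positions"])
for z in (170,60): print(go(425.4,-90,z,-8))
```

```text
58.40791901624174 [ 5.79743389e-01  4.66089943e-01  1.95296762e+00 -2.61514130e-04
  7.18994689e-01  5.79582260e-01]
to 425,-90,170: x -0.7726 y -0.0127 z -0.2990 spin 0.0668 (deg now 0.0, j6 0.58); rows 6.6
to 425,-90,60: x -0.7730 y -0.0133 z -0.0790 spin 0.0668 (deg now 0.0, j6 0.58); rows 6.2
```

Call:
{"name": "step_arm", "arguments": {"targets": [{"hand": 1, "x": 0, "y": 0, "z": -0.1, "spin": 0}, {"hand": 1, "x": 0, "y": 0, "z": -0.22, "spin": 0}, {"hand": 1, "x": -0.05, "y": -0.001, "z": -0.3, "spin": 0}, {"hand": 1, "x": -0.16, "y": -0.003, "z": -0.3, "spin": 0}, {"hand": 1, "x": -0.27, "y": -0.005, "z": -0.3, "spin": 0.02}, {"hand": 1, "x": -0.38, "y": -0.007, "z": -0.3, "spin": 0.04}, {"hand": 1, "x": -0.49, "y": -0.009, "z": -0.3, "spin": 0.067}, {"hand": 1, "x": -0.6, "y": -0.011, "z": -0.3, "spin": 0.067}, {"hand": 1, "x": -0.7, "y": -0.013, "z": -0.3, "spin": 0.067}, {"hand": 1, "x": -0.773, "y": -0.013, "z": -0.3, "spin": 0.067}, {"hand": 1, "x": -0.773, "y": -0.013, "z": -0.3, "spin": 0.067}, {"hand": 1, "x": -0.773, "y": -0.013, "z": -0.2, "spin": 0.067}, {"hand": 1, "x": -0.773, "y": -0.013, "z": -0.12, "spin": 0.067}, {"hand": 1, "x": -0.773, "y": -0.013, "z": -0.06, "spin": 0.067}, {"hand": 1, "x": -0.773, "y": -0.013, "z": -0.06, "spin": 0.067}, {"hand": 1, "x": -0.773, "y": -0.013, "z": -0.06, "spin": 0.067}]}}

```text
clock: 20.98
tool_pos: [425.3, -90.2, 50.7]
ee_rot: [[0.139, 0.99, 0.002], [0.99, -0.139, -0.0], [0.0, 0.002, -1.0]]
ft_force: [0.4, -0.6, -0.6]
width: 59.1
grasp_force: 54.8
```

```bash
cat > chk.py <<'E'
from h import *
def chk(f,hx,hy,hyaw,dia,d,base,crops):
    s=manip.observe();x,y,z=s["tool_pos"];z0=z-base;print(s["tool_pos"],s["width"],s["clock"],s["ft_force"])
    a=np.linspace(0,2*np.pi,60);o=[]
    for n,(u,v,w,h) in crops.items():
        c=shot(n,f+n); K=4
        im=cv2.resize(np.ascontiguousarray(c["color"][...,::-1]),None,fx=K,fy=K,interpolation=cv2.INTER_CUBIC)
        def dr(P,col): cv2.polylines(im,[np.int32([(proj(c,q)+.5)*K for q in P])],True,col,1)
        circ=lambda X,Y,D,Z:[[X+D/2*np.cos(t),Y+D/2*np.sin(t),Z] for t in a]
        R=lambda i,j:[hx+np.cos(hyaw)*i-np.sin(hyaw)*j,hy+np.sin(hyaw)*i+np.cos(hyaw)*j,12]
        dr(circ(x,y,d,z0),(0,255,0));dr(circ(hx,hy,dia,12),(255,0,0));dr([R(-42,-60),R(42,-60),R(42,60),R(-42,60)],(0,0,255))
        o.append(cv2.resize(im[v*K:(v+h)*K,u*K:(u+w)*K],(400,int(400*h/w))))
    H=max(k.shape[0] for k in o);cv2.imwrite(f"pics/{f}.png",np.hstack([cv2.copyMakeBorder(k,0,H-k.shape[0],0,0,0) for k in o]))
E
python3 - <<'E'
from chk import *
chk("c8",425.4,-90,-.14,72,60,21.2,dict(scene=(180,180,110,110),side=(320,160,110,110)))
print(go(425.4,-90,24,-8))
E
```

```text
[425.27785753 -90.15933034  50.71016513] 59.149312828764025 20.975 [ 0.41308736 -0.56659455 -0.55567733]
to 425,-90,24: x 0.0009 y -0.0007 z 0.0542 spin -0.0000 (deg now -8.0, j6 -0.10); rows 0.4
```

View pics/c8.png

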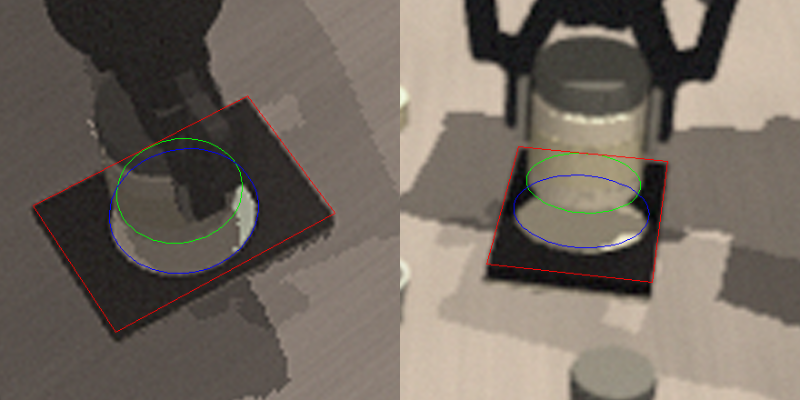

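Run:
```python
from h import *
s=manip.observe();x,y,z=s["tool_pos"];z0=z-21.2
for n,(u,v,w,h) in dict(scene=(180,180,110,110),side=(320,160,110,110)).items():
    c=optics.camera(n);P=[p+[0,0,z0] for p in model("jar",(x,y,0,72))]
    im=np.ascontiguousarray(c["color"][...,::-1]);im=cv2.resize(im,None,fx=4,fy=4,interpolation=cv2.INTER_CUBIC)
    m=cv2.resize(render(c,P,4),None,fx=4,fy=4); cs,_=cv2.findContours(np.uint8(m>.5),0,2);cv2.drawContours(im,cs,-1,(0,255,0),1)
    cr=cv2.resize(im[v*4:(v+h)*4,u*4:(u+w)*4],(400,400)); globals()[n]=cr
cv2.imwrite("pics/c9.png",np.hstack([scene,side]))
```

```text
(no output)
```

View pics/c9.png

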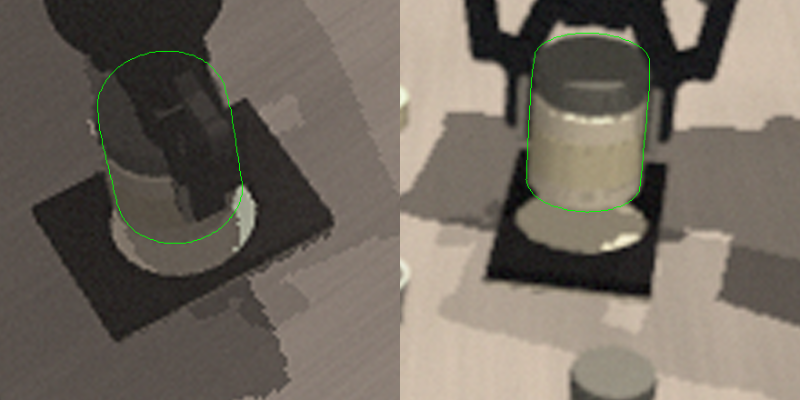

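The jar outline matches the model within about 1 px in both views, and it stands over the cut-out. That was my 14th picture, so from here I'll check by numbers only.

Call:
{"name": "step_arm", "arguments": {"targets": [{"hand": 1, "x": 0.0005, "y": 0, "z": 0.025, "spin": 0}, {"hand": 1, "x": 0.0005, "y": 0, "z": 0.04, "spin": 0}, {"hand": 1, "x": 0.0005, "y": 0, "z": 0.05, "spin": 0}, {"hand": 1, "x": 0.0005, "y": 0, "z": 0.054, "spin": 0}, {"hand": 1, "x": 0.0005, "y": 0, "z": 0.054, "spin": 0}, {"hand": 1, "x": 0.0005, "y": 0, "z": 0.054, "spin": 0}]}}

```text
clock: 21.92
tool_pos: [424.0, -90.3, 24.1]
ee_rot: [[0.14, 0.99, -0.001], [0.99, -0.14, 0.0], [0.0, -0.001, -1.0]]
ft_force: [-5.5, 0.7, 19.0]
width: 58.9
grasp_force: 56.9
```

Call:
{"name": "step_arm", "arguments": {"targets": [{"hand": -0.7, "x": 0, "y": 0, "z": 0, "spin": 0}, {"hand": -1, "x": 0, "y": 0, "z": 0, "spin": 0}, {"hand": -1, "x": 0, "y": 0, "z": 0, "spin": 0}, {"hand": -1, "x": 0, "y": 0, "z": -0.03, "spin": 0}, {"hand": -1, "x": 0, "y": 0, "z": -0.12, "spin": 0}, {"hand": -1, "x": 0, "y": 0, "z": -0.24, "spin": 0}, {"hand": -1, "x": 0.08, "y": -0.012, "z": -0.3, "spin": 0}, {"hand": -1, "x": 0.19, "y": -0.029, "z": -0.3, "spin": -0.03}, {"hand": -1, "x": 0.3, "y": -0.046, "z": -0.3, "spin": -0.067}, {"hand": -1, "x": 0.394, "y": -0.06, "z": -0.3, "spin": -0.067}, {"hand": -1, "x": 0.394, "y": -0.06, "z": -0.3, "spin": -0.067}, {"hand": -1, "x": 0.394, "y": -0.06, "z": -0.3, "spin": -0.067}]}}

```text
clock: 23.42
tool_pos: [422.0, 108.7, 172.5]
ee_rot: [[-0.001, 1.0, -0.001], [1.0, 0.001, -0.001], [-0.001, -0.001, -1.0]]
ft_force: [0.4, -0.1, -0.3]
width: 85.6
grasp_force: 0.0
```

Run:
```python
from h import *
W=shot("wrist","w9");save(W,"w9");D=shot("side","d9")
S=shot("scene","s9")
for sel in ([W],[W,load("w1")],[D]):
    r,e,ms=fit(sel,"pot",(421.8,109,0,60)); print(np.round(r,2),round(e,3),int(ms[0].sum()))
for q in("pot","jar"):
  for n,c in(("scene",S),("side",D),("wrist",W)):
    l=finder.tip_of(n,q);print(q,n,[(round(x["p"],2),np.round(onz(c,x["location"],3 if q=="jar" else 0)[:2]).tolist()) for x in l])
print(manip.observe()["tool_pos"])
for z in (100,18): print(go(421.8,109,z,0))
```

```text
[4.2191e+02 1.0883e+02 2.1000e-01 5.4900e+01] 0.067 2875
[4.2217e+02 1.0898e+02 1.1000e-01 5.5230e+01] 0.104 2875
[ 4.2280e+02  1.2364e+02 -4.1000e-01  6.8600e+01] 0.147 1097
pot scene [(0.72, [418.0, 109.0]), (0.64, [428.0, 194.0]), (0.5, [640.0, 274.0])]
pot side [(0.81, [424.0, 192.0]), (0.55, [416.0, 111.0])]
pot wrist [(0.62, [423.0, 192.0]), (0.58, [422.0, 106.0]), (0.24, [539.0, 190.0])]
jar scene [(0.72, [421.0, -86.0])]
jar side [(0.94, [426.0, -91.0]), (0.47, [647.0, 280.0]), (0.26, [535.0, 191.0])]
jar wrist [(0.6, [424.0, -87.0])]
[422.36996601 108.51389213 172.82576253]
to 422,109,100: x 0.0010 y -0.0012 z 0.1457 spin -0.0003 (deg now -0.0, j6 0.23); rows 1.2
to 422,109,18: x 0.0010 y -0.0012 z 0.3097 spin -0.0003 (deg now -0.0, j6 0.23); rows 2.5
```

Call:
{"name": "step_arm", "arguments": {"targets": [{"hand": -0.6, "x": 0.001, "y": -0.001, "z": 0.11, "spin": 0}, {"hand": -0.6, "x": 0.001, "y": -0.001, "z": 0.2, "spin": 0}, {"hand": -0.6, "x": 0.001, "y": -0.001, "z": 0.27, "spin": 0}, {"hand": -0.6, "x": 0.001, "y": -0.001, "z": 0.31, "spin": 0}, {"hand": -0.6, "x": 0.001, "y": -0.001, "z": 0.31, "spin": 0}, {"hand": 1, "x": 0.001, "y": -0.001, "z": 0.31, "spin": 0}, {"hand": 1, "x": 0.001, "y": -0.001, "z": 0.31, "spin": 0}, {"hand": 1, "x": 0.001, "y": -0.001, "z": 0.31, "spin": 0}, {"hand": 1, "x": 0.001, "y": -0.001, "z": 0.31, "spin": 0}, {"hand": 1, "x": 0.001, "y": -0.001, "z": 0.31, "spin": 0}, {"hand": 1, "x": 0.001, "y": -0.001, "z": 0.31, "spin": 0}, {"hand": 1, "x": 0.001, "y": -0.001, "z": 0.31, "spin": 0}], "grip_force": 35}}

```text
clock: 25.38
tool_pos: [422.7, 109.7, 18.9]
ee_rot: [[-0.0, 1.0, 0.003], [1.0, 0.0, 0.001], [0.001, 0.003, -1.0]]
ft_force: [-1.1, 0.3, 6.4]
width: 35.3
grasp_force: 35.0
```

Run:
```python
from h import *
C=[load(k) for k in("w1","w9")]
S=load("s7");D=load("d7")
for nm,sel in (("SD",[S,D]),("SDA",[S,D,C[0]]),("A",C[:1])):
    r,e,ms=fit(sel,"holder",(641,104,-.04,11)); print(nm,np.round(r,2),round(e,3))
# white floor circle
for n,c in(("s",S),("d",D),("a",C[0]),("b",load("w2"))):
    u=proj(c,[641,104,3]); img=c["color"].astype(int).min(2); m=np.uint8(img>120 if n in "s" else img>150)
    k,l,st,ce=cv2.connectedComponentsWithStats(m); i=l[int(u[1]),int(u[0])]
    cs,_=cv2.findContours(np.uint8(l==i),0,1); cc=cs[0][:,0].astype(float)
    P=np.array([onz(c,q,7.5)[:2] for q in cc]); (x,y),rad=cv2.minEnclosingCircle(P.astype(np.float32)); print(n,i,st[i].tolist(),round(x,1),round(y,1),round(rad,1))
s=manip.observe();print(s["width"],s["tool_pos"])
for z in (150,50): print(go(641.5,104,z,-2))
```

```text
SD [ 6.3984e+02  1.0234e+02 -3.0000e-02  8.4200e+00] 0.085
SDA [ 6.4010e+02  1.0297e+02 -4.0000e-02  8.9200e+00] 0.142
A [ 6.4193e+02  1.0399e+02 -4.0000e-02  7.1700e+00] 0.014
s 163 [380, 246, 27, 20, 408] 639.7 101.8 23.1
d 99 [227, 274, 29, 16, 351] 639.0 105.7 22.9
a 5 [260, 334, 38, 31, 901] 638.9 104.2 22.2
b 7 [534, 319, 36, 31, 863] 639.3 103.1 22.0
35.344492174648046 [422.71737574 109.67161424  18.91818136]
to 642,104,150: x -0.0113 y 0.4382 z -0.2610 spin 0.0168 (deg now 0.0, j6 0.23); rows 4.1
to 642,104,50: x -0.0114 y 0.4377 z -0.0610 spin 0.0168 (deg now 0.0, j6 0.23); rows 3.5
```

Call:
{"name": "step_arm", "arguments": {"targets": [{"hand": 1, "x": 0, "y": 0, "z": -0.1, "spin": 0}, {"hand": 1, "x": 0, "y": 0, "z": -0.22, "spin": 0}, {"hand": 1, "x": -0.002, "y": 0.06, "z": -0.26, "spin": 0.017}, {"hand": 1, "x": -0.005, "y": 0.17, "z": -0.26, "spin": 0.017}, {"hand": 1, "x": -0.008, "y": 0.28, "z": -0.26, "spin": 0.017}, {"hand": 1, "x": -0.011, "y": 0.38, "z": -0.26, "spin": 0.017}, {"hand": 1, "x": -0.012, "y": 0.435, "z": -0.26, "spin": 0.017}, {"hand": 1, "x": -0.012, "y": 0.435, "z": -0.26, "spin": 0.017}, {"hand": 1, "x": -0.012, "y": 0.435, "z": -0.2, "spin": 0.017}, {"hand": 1, "x": -0.012, "y": 0.435, "z": -0.12, "spin": 0.017}, {"hand": 1, "x": -0.012, "y": 0.435, "z": -0.06, "spin": 0.017}, {"hand": 1, "x": -0.012, "y": 0.435, "z": -0.06, "spin": 0.017}, {"hand": 1, "x": -0.012, "y": 0.435, "z": -0.06, "spin": 0.017}]}}

```text
clock: 27.0
tool_pos: [639.5, 103.7, 49.4]
ee_rot: [[0.035, 0.999, 0.002], [0.999, -0.035, 0.0], [0.0, 0.002, -1.0]]
ft_force: [0.3, 1.0, 0.2]
width: 35.0
grasp_force: 35.4
```

Run:
```python
from h import *
s=manip.observe();print(s["width"],s["tool_pos"],s["ft_force"])
D=shot("side","d10");S=shot("scene","s10")
# pot base centre column in side view: predicted edges vs seen, at mid body
x,y,z=s["tool_pos"];z0=z-18.9
for dz in(3,8):
    u=[proj(D,[x+e,y,z0+dz]) for e in(18,-18)]; r=int(round(proj(D,[x,y+18,z0+dz])[1])); print(np.round(u,1).tolist(),r,D["color"][r,int(u[0][0])-8:int(u[1][0])+10].astype(int).sum(1).tolist(),int(u[0][0])-8)
print(go(640,103.5,22,-2))
```

```text
35.04580637980709 [639.50920566 103.74215498  49.35779021] [0.25781675 0.96319786 0.16981451]
[[228.2, 267.3], [250.6, 268.1]] 275 [39, 50, 48, 57, 35, 57, 38, 38, 70, 65, 39, 97, 217, 367, 446, 441, 459, 495, 493, 497, 493, 479, 473, 473, 452, 401, 393, 404, 401, 371, 309, 249, 185, 60, 42, 49, 62, 64, 75, 36] 220
[[227.8, 264.9], [250.3, 265.6]] 272 [61, 51, 66, 45, 66, 49, 41, 57, 71, 42, 127, 317, 420, 434, 460, 481, 463, 444, 448, 445, 476, 504, 499, 484, 482, 496, 480, 467, 461, 383, 243, 127, 55, 63, 63, 74, 61, 50, 47, 23, 19] 219
to 640,104,22: x -0.0005 y -0.0005 z 0.0557 spin -0.0002 (deg now -2.0, j6 0.18); rows 0.4
```

Call:
{"name": "step_arm", "arguments": {"targets": [{"hand": 1, "x": 0, "y": 0, "z": 0.025, "spin": 0}, {"hand": 1, "x": 0, "y": 0, "z": 0.04, "spin": 0}, {"hand": 1, "x": 0, "y": 0, "z": 0.05, "spin": 0}, {"hand": 1, "x": 0, "y": 0, "z": 0.055, "spin": 0}, {"hand": 1, "x": 0, "y": 0, "z": 0.055, "spin": 0}, {"hand": 1, "x": 0, "y": 0, "z": 0.055, "spin": 0}]}}

```text
clock: 27.85
tool_pos: [638.9, 103.5, 22.0]
ee_rot: [[0.035, 0.999, -0.001], [0.999, -0.035, 0.0], [-0.0, -0.001, -1.0]]
ft_force: [-4.5, -0.7, 10.4]
width: 35.4
grasp_force: 36.3
```

Call:
{"name": "step_arm", "arguments": {"targets": [{"hand": -0.3, "x": 0, "y": 0, "z": 0, "spin": 0}, {"hand": -0.5, "x": 0, "y": 0, "z": 0, "spin": 0}, {"hand": -0.5, "x": 0, "y": 0, "z": 0, "spin": 0}, {"hand": -0.5, "x": 0, "y": 0, "z": -0.03, "spin": 0}, {"hand": -0.5, "x": 0, "y": 0, "z": -0.12, "spin": 0}, {"hand": -0.5, "x": 0, "y": 0, "z": -0.24, "spin": 0}, {"hand": -0.5, "x": 0, "y": 0, "z": -0.36, "spin": 0}, {"hand": -0.5, "x": 0, "y": -0.1, "z": -0.45, "spin": 0}, {"hand": -0.5, "x": 0, "y": -0.2, "z": -0.5, "spin": 0}, {"hand": -0.5, "x": 0, "y": -0.3, "z": -0.5, "spin": 0}, {"hand": -0.5, "x": 0, "y": -0.4, "z": -0.5, "spin": 0}, {"hand": -0.5, "x": 0, "y": -0.4, "z": -0.5, "spin": 0}]}}

```text
clock: 29.35
tool_pos: [436.3, 110.5, 271.7]
ee_rot: [[0.034, 0.999, 0.001], [0.999, -0.034, 0.0], [0.0, 0.001, -1.0]]
ft_force: [0.6, -0.2, -0.3]
width: 64.0
grasp_force: 0.0
```

```bash
cat > v.py <<'E'
from h import *
S=shot("scene","s11");D=shot("side","d11");W=shot("wrist","w11")
Z=dict(jar=(424.5,-90,-.14,75),pot=(639.3,103.6,0,63),bottle=(646,-302,.02,87),slide_box=(646,274,.04,39),dropper=(539.5,188.5,0,55),cup=(534,-4,0,25))
for k,p in Z.items():
    for n,c in(("S",S),("D",D)):
        r,e,ms=fit([c],k,p); print(k,n,np.round(r,2).tolist(),round(e,3),end=" | ")
        l=finder.tip_of("scene" if n=="S" else "side",k); print([(round(x["p"],2),np.round(onz(c,x["location"],3 if k not in("cup","dropper") else 0)[:2],1).tolist()) for x in l[:2]])
print(manip.observe()["ft_force"],manip.observe()["clock"])
E
python3 v.py
```

```text
jar S [424.13, -92.66, -0.06, 73.25] 0.083 | [(0.96, [426.3, -92.2])]
jar D [422.85, -96.83, 0.09, 69.52] 0.066 | [(0.93, [423.8, -84.1])]
pot S [637.8, 101.59, 0.16, 58.79] 0.108 | [(0.81, [428.3, 189.3]), (0.64, [630.8, 107.0])]
pot D [639.56, 99.87, 0.29, 58.96] 0.067 | [(0.73, [425.4, 199.8]), (0.62, [631.5, 106.0])]
bottle S [649.88, -304.93, 0.03, 89.69] 0.094 | [(0.74, [649.8, -306.4])]
bottle D [651.29, -315.89, 0.04, 74.43] 0.105 | [(0.56, [649.1, -304.3])]
slide_box S [648.39, 269.92, 0.02, 41.63] 0.122 | [(0.57, [644.0, 277.4])]
slide_box D [643.93, 275.52, 0.05, 39.04] 0.065 | [(0.68, [652.7, -294.8]), (0.66, [643.5, 276.8])]
dropper S [542.91, 181.93, 0.03, 60.47] 0.066 | [(0.72, [537.0, 181.9])]
dropper D [539.72, 188.94, 0.01, 50.83] 0.052 | [(0.6, [537.5, 191.3]), (0.57, [641.0, 104.3])]
cup S [520.26, 4.08, 0.42, -6.0] 0.208 | [(0.77, [528.9, -15.8])]
cup D [536.44, -4.76, 0.05, 24.45] 0.217 | [(0.76, [534.2, 0.2])]
[ 0.01726333 -0.99838645 -0.31440044] 30.1
```

The low fit errors, the release heights (grasp height + 3 mm each time) and the positions all agree. The dropper and cup have not moved, so I'm handing in.

```bash
python3 -c "
from plant import manip; print(manip.close_job())"
```

```text
the job is handed in; nothing more can be done
None
```

All four containers should be upright in their matching cut-outs, with the dropper bottle and cup unmoved, and the job was handed in at about 30 s; I saw the bottle and slide box in place, but judged the jar and pot after release by measurement only.

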